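Load and fire the bench impact rig

TASK

Get the bench impact rig ready and fire it once on the test block. First draw the sprung striker arm back by its handle until the trigger's sear catches and the arm stays back by itself; then take the test block out of its channel holder and set it fully home, upright, in the rig's keyed pocket with its rib in the slot; then, with the hand off the block, press the trigger pad so that the striker is released and comes to rest against the block. Leave the bung, the dropper bottle and the small beaker standing where they are.

Things in the scene. Friction and masses are not known exactly. Their poses are not given: they have to be found in the camera images.
- impact_rig: Impact rig, fixed: grey base plate 220 (x) by 230 (y) mm, top 14 mm above the bench. Origin: centre of its underside, on the bench; x from the operator's side to the back, y left, z up. Carries the striker arm, trigger, pocket and anvil; tallest parts (anvil, handle) reach 92 mm. The sear under the arm rises slowly: hold the arm against its stop for half a second before letting go.
- striker_hinge (a point): Point on the vertical hinge axis of the striker arm, on the base plate's top, at rig x = 45, y = 50 mm. Axes as the rig. Behind the pocket stands the anvil, a wall 62 mm wide up to 92 mm above the bench, flush with the pocket's +x side: no room for a finger between it and the block, so at the pocket the block can be held only by its y faces.
- striker (a joint): Arm angle q, rad, about the vertical hinge: the arm points along (-sin q, -cos q) in rig x, y. 0: uncocked, nose over the pocket, blocking it. Drawn back (clockwise from above) the sear catches at about 1.46, hard stop at 1.56. A spring returns it: 2 N at the handle at 0, 7 N cocked; riding over the sear adds up to 10 N. Released onto the seated block it stops at about 0.2.
- handle (a point): Centre of the striker arm's upright round black handle, 14 mm in diameter, 135 mm from the hinge axis, 60 to 92 mm above the bench (this point at 78 mm); under it the end of the arm is 20 mm wide, 46 to 60 mm above the bench. Free to be taken from above; moves with the arm.
- trigger (a joint): How far the trigger is pressed down, m: 0 up, 0.011 fully down. A spring (3 to 6 N) and a damper lift it; with the arm cocked, pressing takes about 5 to 10 N and the arm goes at about 5 mm. The passing arm also pushes it down by itself while being cocked.
- trigger_pad (a point): Centre of the top of the trigger's ribbed steel pad, 28 by 28 mm, 56 mm above the bench, near the rig's left edge, outside the sweep of the arm. Press it straight down.
- pocket (a point): Nominal centre of the pocket's floor, 14 mm above the bench; axes as the rig. The aluminium socket is locked on a cross-slide, up to 5 mm to either y side of this point, not measured: find it by touch or sight. Pocket 33 (x) by 43 (y) mm, 16 mm deep; key slot 11 mm wide in the middle of its -x side, 24 mm from centre to end. 1.5 mm play each side.
- holder: Channel holder, fixed: aluminium floor 4 mm thick, two walls 56 mm long along its x, inner faces at y = +-23 mm, 72 mm high; both x ends open. Origin on the bench at its centre. The block in it can be taken only by its x faces, through the open ends. The bench between holder and rig is free for setting the block down to change the grip.
- block_center (a point): Centre, half-way up, of the loose test block: white plastic, 30 (x) by 40 (y) by 70 (z) mm, 130 to 250 g; a rib 8 mm wide stands 7 mm out of its -x face over the lowest 16 mm. It stands upright in the holder, axes along the holder's. Seated, its axes are along the rig's, rib to -x, this point 35 mm above the pocket's floor.
- bung: Brown rubber stopper, 29 mm across, 28 mm high, loose, a bystander. Origin at its foot.
- dropper_bottle: Small brown bottle with black cap, 41 mm across, 90 mm high, loose, a bystander. Origin at its foot.
- small_beaker: Glass beaker, 60 mm across, 72 mm high, loose, a bystander. Origin at its foot.
Things that resemble listed ones, but are neither listed nor needed, are in the scene too. What is shaped like the part that bears block_center but orange or yellow is not meant.

How it is judged:
By the outcome, as a careful person would: the job done as asked, in the order asked, and still so for the second after the job is handed in, with the robot touching nothing.
It also fails if it takes over 72 s, if anything falls off the work surface, if the arm or the gripper's body presses on something with over 40 N, if the wrist force passes 120 N, or if a joint passes its speed limit or range.

ROBOT

A 7-joint arm with a two-finger parallel gripper is mounted at the origin on a cart in front of the work surface, level with it; the furniture and walls round the work are solid. World frame = base frame: x ahead of the robot, y to its left, z up, the work surface at z = 0. Lengths are in m, angles in degrees, forces in N, time in s.
With the tool pointing down it reaches from about 0.425 to 0.875 m from the base axis. Payload 4.7 kg.
Tool frame: the origin (TCP) lies at the very end of the fingers, on their centre line; the grasp point (between the pads) lies 19 mm behind it; z points along the fingers, y is the line along which they close (so a half turn about z gives the same grasp; the last joint's range is limited). The gripper opens to 87 mm and grips with 3 to 60 N. Pads are 19 mm wide; open, the fingers measure 117 mm over their backs; the gripper's body (75 mm by 190 mm) begins 51 mm behind the grasp point.
Start: joints at [65.495, 18.392, -4.016, 83.108, 1.295, 78.541, -3.26], TCP at [0.278, -0.588, 0.223] pointing down, gripper open.
Joint ranges: [-163.93, 163.93], [-17.29, 119.83], [-79.2, 71.16], [3.27, 140.29], [-89.18, 269.18], [5.43, 117.66], [-154.24, 154.24]. Speed limits (degrees/s): [147.25, 147.25, 180, 180, 180, 180, 180].

INTERFACE

Orientations are given as [roll, pitch, yaw] about the fixed x, y, z axes, in that order (R = Rz(yaw) Ry(pitch) Rx(roll)).
In Python, from cell import telemetry, cams, env gives the robot as it stands.
- The arm moves only by the tool arm_command, never from a script. Its argument "series" is text: rows parted by semicolons, each of 5 numbers parted by spaces: the shift along the tool's x, y, z in mm, then the turn about the tool's z in rad, then the closure in counts, from 0 (fully open) to 255 (shut). A call has 1 to 20 rows; each row shifts and turns the commanded pose from where the row before left it, along the tool's axes as they then stand; what a row does not reach is not made up. A row lasts 1/12 s, in which the tool goes at most 41.7 mm and 7.16 degrees, less where a joint would pass 70% of its speed; a pose out of reach is approached as far as the arm can. A call is refused whole if a number of a shift passes 41.7 or a number of a turn 0.125, either way. A call with a gripper value outside its range is refused whole. The fingers move at their own pace and stop on an object; "squeeze" is the grip in N (left out, the last holds). Time passes only in rows, so rows that do not move let the fingers close. It gives the time, the measured TCP pose, the force, the opening and the grip force at its end, in the units of the state.
- telemetry.get_obs(): the state, without advancing time (a new reading comes with each control period).
- cams.read_camera(name): name is "scene" or "side" or "wrist"; returns the picture (384x512x3 uint8, blue, green, red); there is no depth.
- cams.calibration(name): a dict with "K" (3x3 intrinsics, pixels), "origin" and "rotation" of the camera in the world; the wrist camera has in their place "hand_eye" (4x4, takes a point from camera to tool coordinates, whose origin is the TCP and whose axes are the flange's). Camera axes: x right, y down, z forward; pixel columns grow to the right and rows downward; lengths in m; the calibration is good to about 2 mm. A picture is of the moment at which its call begins: read the wrist's pose just before it. calibration takes no time and is no camera call.
- env.sign_off(): hands the job in; it is judged then, once.
The state is a dict: "time_s": time; "qpos": joint angles; "joint_velocities": joint speeds; "effort": joint torques, N m; "tool_pos": TCP position; "tool_rot": TCP orientation; "force": force on the tool from outside, world axes, zero at the start; "wrist_torque": the same for the moment, N m; "grip_width": finger opening in m; "grasp_force": force on a finger pad.
Only numpy, scipy, OpenCV 4.12 (cv2) and the standard library are available. Lean on these libraries where they do the work, as an engineer would, in place of code of your own. Each camera call takes 0.05 s, during which the arm holds its last target. There are 200 camera calls.

## Working session

There is one attempt and no reset: what is moved stays moved. The work goes in short steps, Python scripts to look and compute and a tool call to move; the robot and the scene stay as the last step left them, time stands still between calls to the robot, and variables do not carry over. Pictures are saved under pics/ and viewed, at most 10 in all, crops included, and the job is handed in when it is done.

Besides the shell and the picture viewer there is one more tool, called after "Request:" by a JSON object that holds its "fn" and its "kwargs". arm_command: Moves the arm, as the interface text tells. Its arguments: {"type":"object","properties":{"series":{"type":"string"},"squeeze":{"type":"number"}},"required":["series"]}

```bash
mkdir -p pics; ls; python3 - <<'E'
from cell import telemetry, cams, env
import cv2,numpy as np
o=telemetry.get_obs(); print(o)
for n in ("scene","side"):
    im=cams.read_camera(n); cv2.imwrite(f"pics/{n}0.png",im); c=cams.calibration(n); print(n,c)
print(cams.calibration("wrist"))
E
```

```text
pics
{'time_s': 0.0, 'qpos': array([65.49566106, 18.43790793, -4.01656513, 83.17431146,  1.29527572,
       78.5405634 , -3.26114739]), 'joint_velocities': array([-0.04836436,  0.03739586,  0.04580872,  0.02642623, -0.06036686,
        0.10932816,  0.07134675]), 'effort': array([-1.32998812e-04, -4.91281128e+01, -4.03564554e-01, -3.12526238e+01,
       -6.36726804e-02,  4.35681792e-02,  1.72794994e-04]), 'tool_pos': array([ 0.27763615, -0.58711685,  0.22147988]), 'tool_rot': array([-1.79892479e+02,  5.68088863e-03,  2.53139693e+01]), 'force': array([-0.88403977, -0.1848097 ,  0.77351346]), 'wrist_torque': array([-0.0161204 , -0.00584737,  0.0044468 ]), 'grasp_force': 0.0, 'grip_width': 0.08707915284349523}
scene {'K': array([[469.23515785,   0.        , 261.30098046],
       [  0.        , 469.23515785, 188.33687911],
       [  0.        ,   0.        ,   1.        ]]), 'origin': array([-0.39933858,  0.52629197,  0.76020164]), 'rotation': array([-122.50028486,    0.28285577, -123.96462638])}
side {'K': array([[410.90799454,   0.        , 258.94055317],
       [  0.        , 410.90799454, 186.66994302],
       [  0.        ,   0.        ,   1.        ]]), 'origin': array([0.93105753, 0.68957693, 0.78787162]), 'rotation': array([-129.05142952,    0.552407  ,  150.07679857])}
{'K': array([[298.6992559 ,   0.        , 254.81469256],
       [  0.        , 298.6992559 , 192.76930559],
       [  0.        ,   0.        ,   1.        ]]), 'hand_eye': array([[ 5.49513572e-04, -9.58628010e-01, -2.84661266e-01,
         7.77188188e-02],
       [ 9.99999142e-01,  1.88262100e-04,  1.29641726e-03,
         1.54971032e-05],
       [-1.18919097e-03, -2.84661734e-01,  9.58627291e-01,
        -1.62723030e-01],
       [ 0.00000000e+00,  0.00000000e+00,  0.00000000e+00,
         1.00000000e+00]])}
```

View pics/scene0.png

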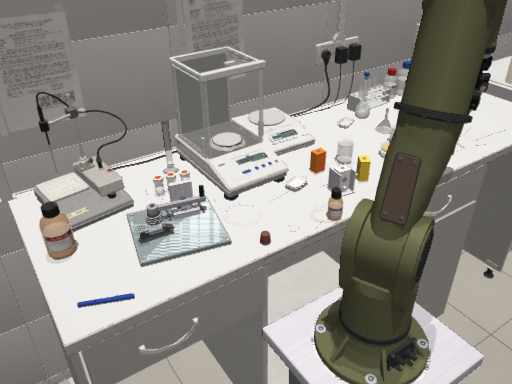

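View pics/side0.png

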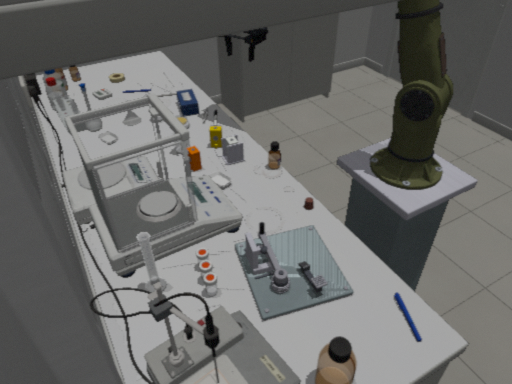

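Scene: rig around (180,228), holder with white block (342,178), bung (265,238), bottle (335,205), beaker (345,150). Side: rig (290,268), holder (233,150). I'll zoom in with crops.

```bash
cat > h.py <<'E'
import numpy as np, cv2
from scipy.spatial.transform import Rotation as R
from cell import telemetry, cams, env
def cal(n):
    c=cams.calibration(n)
    if n=="wrist":
        o=telemetry.get_obs(); T=np.eye(4); T[:3,:3]=R.from_euler('xyz',o['tool_rot'],degrees=True).as_matrix(); T[:3,3]=o['tool_pos']
        M=T@c['hand_eye']; return c['K'],M[:3,3],M[:3,:3]
    return c['K'],np.array(c['origin']),R.from_euler('xyz',c['rotation'],degrees=True).as_matrix()
def plane(C,u,v,z):
    K,o,M=C; d=M@np.linalg.solve(K,[u,v,1.]); return o+d*(z-o[2])/d[2]
def proj(C,p):
    K,o,M=C; q=K@(M.T@(np.asarray(p,float)-o)); return q[:2]/q[2]
E
python3 - <<'E'
import cv2,numpy as np
from h import *
s=cv2.imread("pics/scene0.png"); d=cv2.imread("pics/side0.png")
def crop(im,x,y,w,h,W,H): return cv2.resize(im[y:y+h,x:x+w],(W,H),interpolation=cv2.INTER_CUBIC)
a=np.hstack([crop(s,120,170,120,90,400,300),crop(s,300,130,80,60,400,300)])
b=np.hstack([crop(d,230,215,120,100,400,300)[:300],crop(d,180,110,120,90,400,300)])
cv2.imwrite("pics/c0.png",np.vstack([a,b]))
for n,px in (("scene",[(127,232),(141,259),(229,238),(210,200)]),("side",[(235,242),(308,228),(348,292),(270,313)])):
    for p in px: print(n,p,plane(cal(n),*p,0.014).round(4))
E
```

```text
scene (127, 232) [0.5962 0.2793 0.014 ]
scene (141, 259) [0.4756 0.2892 0.014 ]
scene (229, 238) [0.4259 0.0738 0.014 ]
scene (210, 200) [0.6055 0.0302 0.014 ]
side (235, 242) [0.6269 0.0231 0.014 ]
side (308, 228) [0.4364 0.0764 0.014 ]
side (348, 292) [0.4769 0.2902 0.014 ]
side (270, 313) [0.6578 0.2479 0.014 ]
```

View pics/c0.png

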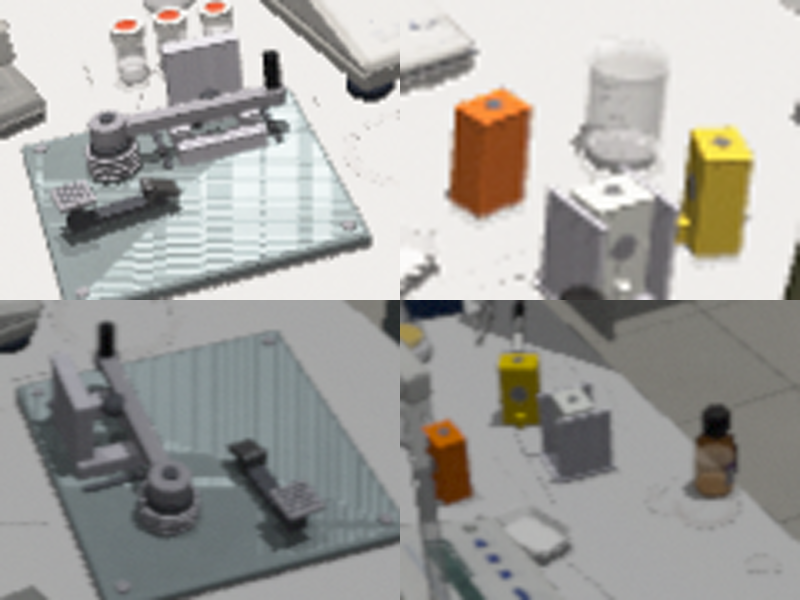

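The crop shows the arm at q=0 with its black handle at scene px (201,190) and the trigger pad at (142,228). The block sits in its holder with the rib facing the robot, and its top centre is at about (342,168). The bottle is close in front of the holder.

```bash
python3 - <<'E'
from h import *
from scipy.optimize import least_squares
s=cal("scene");d=cal("side")
P=[(s,(127,214.4),(110,115)),(s,(231,242.6),(-110,-115)),(s,(210,196.4),(110,-115)),(s,(140.4,260),(-110,115)),
(d,(235.4,244.3),(110,-115)),(d,(313.4,228),(-110,-115)),(d,(348,292),(-110,115)),(d,(270,313),(110,115))]
def w(p,x,y): c,t=np.cos(p[2]),np.sin(p[2]); return np.array([p[0]+c*x-t*y,p[1]+t*x+c*y])
f=lambda p: np.concatenate([proj(c,[*w(p,r[0]/1e3,r[1]/1e3),.014])-u for c,u,r in P])
q=least_squares(f,[.54,.16,0],loss='soft_l1'); print("rig",q.x,np.degrees(q.x[2]),f(q.x).round(1))
print("handle pt",w(q.x,.045,-.085),"hinge",w(q.x,.045,.05))
print("handle seen scene",plane(s,201.5,187,.092),"side",plane(d,262,224,.092))
print("pad",plane(s,141.5,228,.056),plane(d,318.5,280.5,.056))
for n,p in (("scene",(342.3,168.3)),):print("block top",plane(s,*p,.074))
def X(a): return (a-400)*.3+180
for x,y in ((575,400),):print("block top side",plane(d,X(x),(y-300)*.3+110,.074))
print("bottle top",plane(s,336.5,191,.09),plane(d,275,145,.09)); print("beaker top", plane(s,345,142,.072)); print("bung",plane(s,265,235,.028),plane(d,309,200,.028))
print(telemetry.get_obs()['time_s'])
E
```

```text
rig [ 0.54513176  0.16050346 -0.22409218] -12.83953635464556 [ 0.3 -1.5  1.1 -2.  -1.6 -0.5 -0.6  3.1 -0.2 -2.1  1.2 -4.   6.6 -0.3
 -8.   4.2]
handle pt [0.57011778 0.06762882] hinge [0.60011766 0.19925331]
handle seen scene [0.56799258 0.07084948 0.092     ] side [0.5740512  0.07068098 0.092     ]
pad [0.53538958 0.25778137 0.056     ] [0.53784386 0.25522375 0.056     ]
block top [ 0.45266759 -0.32797021  0.074     ]
block top side [ 0.45249202 -0.32585831  0.074     ]
bottle top [ 0.3524053  -0.21465042  0.09      ] [ 0.36361179 -0.21068066  0.09      ]
beaker top [ 0.57661816 -0.45240225  0.072     ]
bung [0.36973144 0.0013934  0.028     ] [ 0.37848028 -0.00242099  0.028     ]
0.1
```

Request:
{"fn": "arm_command", "kwargs": {"series": "26.5 -16 0 0 0;26.5 -16 0 0 0;26.5 -16 0 0 0;26.5 -16 0 0 0;26.5 -16 0 0 0;26.5 -16 0 0 0;26.5 -16 0 0 0;26.5 -16 0 0 0;26.5 -16 0 0 0;26.5 -16 0 0 0;0 0 0 0 0;0 0 0 0 0"}}

```text
time_s: 1.1
tool_pos: [0.4502, -0.3274, 0.2223]
tool_rot: [-180.0, 0.0, 25.6]
force: [-0.2, -0.2, -0.8]
grip_width: 0.0873
grasp_force: 0.0
```

```bash
python3 - <<'E'
from h import *
o=telemetry.get_obs(); C=cal("wrist"); im=cams.read_camera("wrist"); cv2.imwrite("pics/w1.png",im)
import pickle; pickle.dump(C,open("w1.pkl","wb"))
print(o['tool_pos'],o['tool_rot'])
E
```

```text
[ 0.45022645 -0.32739605  0.22232702] [-1.79970827e+02  3.78026215e-03  2.55938433e+01]
```

View pics/w1.png

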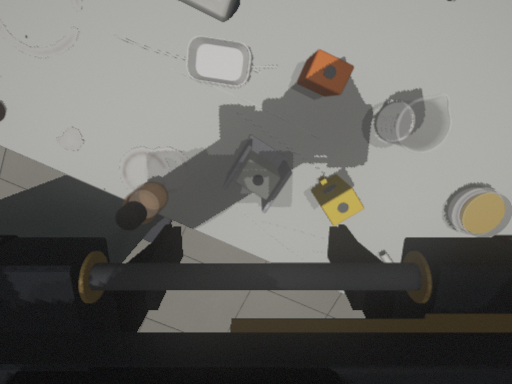

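Wrist view: the block top (hole at about (258,180)) is between two dark slanting walls. Yellow decoy at (340,205), bottle at (130,215), beaker at (420,125).

```bash
python3 - <<'E'
from h import *
im=cv2.imread("pics/w1.png")[125:225,205:315]
im=np.clip(im.astype(float)*1.8,0,255).astype(np.uint8)
cv2.imwrite("pics/w1c.png",cv2.resize(im,(660,600),interpolation=cv2.INTER_CUBIC))
E
```

```text
(no output)
```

View pics/w1c.png

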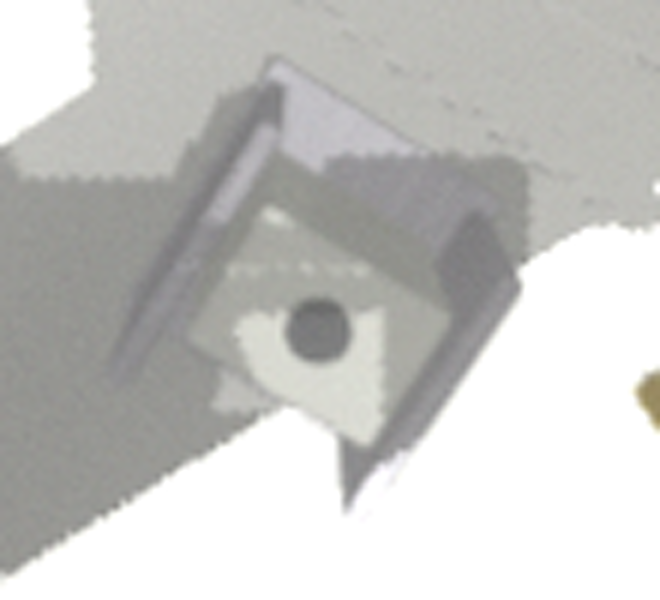

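```bash
python3 - <<'E'
from h import *
import pickle; C=pickle.load(open("w1.pkl","rb"))
P=np.array([plane(C,205+x/6,125+y/6,.074) for x,y in ((270,205),(448,315),(370,445),(190,335),(318,330))])
print(P.round(4)); e=[P[1]-P[0],P[2]-P[3],P[2]-P[1],P[3]-P[0]]
for v in e: print(np.linalg.norm(v[:2]),np.degrees(np.arctan2(v[1],v[0])))
print(P[:4].mean(0))
# wall tops z .072
for a,b in (((275,85),(120,375)),((520,285),(350,510)),((480,210),(345,440))):
    u=plane(C,205+a[0]/6,125+a[1]/6,.072);v=plane(C,205+b[0]/6,125+b[1]/6,.072); d=v-u; print(u,v,np.linalg.norm(d),np.degrees(np.arctan2(d[1],d[0])))
E
```

```text
[[ 0.4682 -0.3136  0.074 ]
 [ 0.464  -0.3507  0.074 ]
 [ 0.4362 -0.3489  0.074 ]
 [ 0.4408 -0.3107  0.074 ]
 [ 0.4515 -0.331   0.074 ]]
0.03734190702140659 -96.41040523341299
0.03846490125626937 -96.87846370709154
0.027898712447507752 176.36372994577755
0.02755274308162874 174.06488035671802
[ 0.45229949 -0.33095239  0.074     ]
[ 0.48717005 -0.305483    0.072     ] [ 0.42799919 -0.30248764  0.072     ] 0.05924663116485034 177.10203434682796
[ 0.47413383 -0.36012482  0.072     ] [ 0.42269477 -0.35150218  0.072     ] 0.052156754223149596 170.4840734396356
[ 0.48307921 -0.34747695  0.072     ] [ 0.4345252  -0.34468884  0.072     ] 0.04863399823943601 176.71352169884096
```

Block centre is at about (0.452,-0.330) and its x axis is at about -5°. Next is a move to the rig for a closer look there.

```bash
cat >> h.py <<'E'
def plan(p0,yaw0,pts,closure=0,hold=0):
    """pts: list of (x,y,z,yaw_deg,rows); prints rows in tool axes"""
    out=[];p=np.array(p0,float);a=yaw0
    for x,y,z,b,n in pts:
        dp=(np.array([x,y,z])-p)/n; da=(b-a)/n
        for i in range(n):
            t=np.radians(a); c,s=np.cos(t),np.sin(t)
            out.append((1e3*(c*dp[0]+s*dp[1]),1e3*(s*dp[0]-c*dp[1]),-1e3*dp[2],-np.radians(da))); a+=da
        p=np.array([x,y,z])
    for k in range(0,len(out),20): print(";".join(f"{r[0]:.1f} {r[1]:.1f} {r[2]:.1f} {r[3]:.3f} {closure}" for r in out[k:k+20]),"\n")
E
python3 -c "
from h import *
plan([.4502,-.3274,.2223],25.6,[(.545,.08,.23,77.2,14)])"
```

```text
18.7 -23.3 -0.6 -0.064 0;20.1 -22.1 -0.6 -0.064 0;21.5 -20.7 -0.6 -0.064 0;22.8 -19.3 -0.6 -0.064 0;24.0 -17.8 -0.6 -0.064 0;25.1 -16.2 -0.6 -0.064 0;26.1 -14.6 -0.6 -0.064 0;27.0 -12.9 -0.6 -0.064 0;27.7 -11.1 -0.6 -0.064 0;28.4 -9.3 -0.6 -0.064 0;28.9 -7.5 -0.6 -0.064 0;29.4 -5.6 -0.6 -0.064 0;29.7 -3.7 -0.6 -0.064 0;29.8 -1.8 -0.6 -0.064 0
```

Request:
{"fn": "arm_command", "kwargs": {"series": "18.7 -23.3 -0.6 -0.064 0;20.1 -22.1 -0.6 -0.064 0;21.5 -20.7 -0.6 -0.064 0;22.8 -19.3 -0.6 -0.064 0;24 -17.8 -0.6 -0.064 0;25.1 -16.2 -0.6 -0.064 0;26.1 -14.6 -0.6 -0.064 0;27 -12.9 -0.6 -0.064 0;27.7 -11.1 -0.6 -0.064 0;28.4 -9.3 -0.6 -0.064 0;28.9 -7.5 -0.6 -0.064 0;29.4 -5.6 -0.6 -0.064 0;29.7 -3.7 -0.6 -0.064 0;29.8 -1.8 -0.6 -0.064 0;0 0 0 0 0;0 0 0 0 0"}}

```text
time_s: 2.48
tool_pos: [0.5468, 0.0774, 0.2306]
tool_rot: [-180.0, -0.0, 76.7]
force: [-0.3, -0.7, -0.5]
grip_width: 0.087
grasp_force: 0.0
```

```bash
python3 - <<'E'
from h import *
o=telemetry.get_obs(); C=cal("wrist"); im=cams.read_camera("wrist"); 
import pickle; pickle.dump(C,open("w2.pkl","wb"))
im=np.clip(im.astype(float)*1.3,0,255).astype(np.uint8)
cv2.imwrite("pics/w2.png",cv2.resize(im[:300],(800,469),interpolation=cv2.INTER_CUBIC))
print(o['tool_pos'],o['tool_rot'])
E
```

```text
[0.54679907 0.07738856 0.23062677] [-1.79970554e+02 -1.72622568e-03  7.67102879e+01]
```

View pics/w2.png

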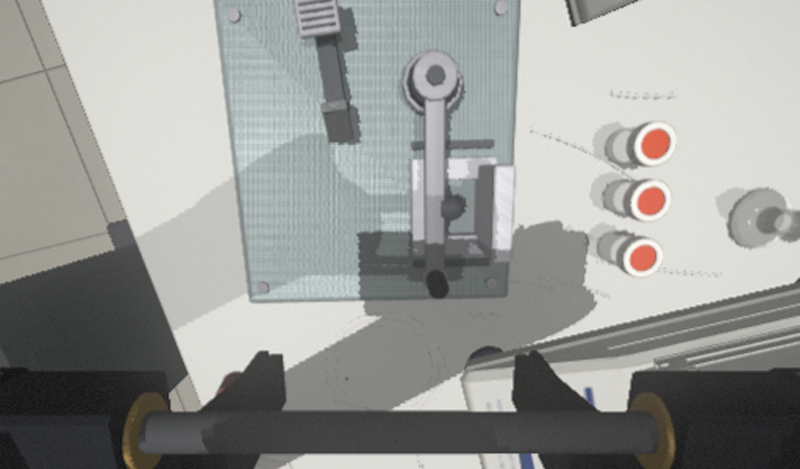

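Wrist view (scaled ×1.56): the rig is fully visible, with handle top (438,285), plate bottom corners (252,300) and (506,295), hinge cap (435,75), trigger pad (320,15) and the anvil strip at x≈495–513. Balance corner is at the lower right.

```bash
python3 - <<'E'
from h import *
from scipy.optimize import least_squares
import pickle; C=pickle.load(open("w2.pkl","rb"))
k=1.5625
g=lambda x,y,z: plane(C,x/k,y/k,z)
A=g(252,300,.014);B=g(506,295,.014);Ll=g(219,5,.014);Rr=g(520.5,5,.014)
print(A,B,np.linalg.norm(B-A))
for u,v in ((A,B),(A,Ll),(B,Rr)): d=v-u;print(np.degrees(np.arctan2(d[1],d[0])))
print("handle",g(438,286,.092),"balance foot",g(487,352,0.0),g(465,380,.06))
an=[g(495,165,.092),g(513,165,.092),g(512,262,.092),g(492,261,.092)];print("anvil",np.round(an,4)); d=an[1]-an[2];print(np.linalg.norm(d),np.degrees(np.arctan2(d[1],d[0])))
print("pad",g(341,35,.056),g(303,40,.056))
for yaw in (-12.8,-13.5):
  c,s=np.cos(np.radians(yaw)),np.sin(np.radians(yaw)); M=np.array([[c,-s],[s,c]])
  o1=A[:2]-M@[-.11,-.115]; o2=B[:2]-M@[.11,-.115]; print(yaw,o1,o2,"handle",(o1+o2)/2+M@[.045,-.085])
  for p in an: print(M.T@(p[:2]-(o1+o2)/2))
  for x,y in ((412,160),(413,261),(496,158)): print('sock',M.T@(g(x,y,.03)[:2]-(o1+o2)/2))
E
```

```text
[0.41828886 0.072678   0.014     ] [0.62852662 0.02764004 0.014     ] 0.21500774935295733
-12.091373608599328
77.76435516567308
77.7669351883903
handle [0.57219354 0.0700612  0.092     ] balance foot [ 0.60519233 -0.02626609  0.        ] [ 0.57797611 -0.01827541  0.06      ]
anvil [[0.6225 0.1378 0.092 ]
 [0.6334 0.1353 0.092 ]
 [0.6229 0.0749 0.092 ]
 [0.6102 0.0785 0.092 ]]
0.06132027096055191 80.14971409790655
pad [0.54664568 0.23815368 0.056     ] [0.52197965 0.24100177 0.056     ]
-12.8 [0.55103337 0.16044984] [0.54673826 0.16415255] handle [0.57393591 0.06944382]
[ 0.07722759 -0.00754319]
[ 0.08838635 -0.00763246]
[ 0.09154186 -0.06887149]
[ 0.07836088 -0.06809616]
sock [ 0.02756515 -0.00392213]
sock [ 0.02839384 -0.08050066]
sock [ 0.09008993 -0.0029971 ]
-13.5 [0.55209577 0.15882155] [0.54841214 0.16514157] handle [0.57416774 0.06882508]
[ 0.07590902 -0.00660772]
[ 0.08706804 -0.00656066]
[ 0.09097147 -0.06775656]
[ 0.07778201 -0.06714232]
sock [ 0.02620605 -0.00359366]
sock [ 0.02797024 -0.08015635]
sock [ 0.08871487 -0.00190483]
```

```bash
python3 -c "
from h import *
plan([.5468,.0774,.2306],76.7,[(.573,.0695,.125,77.8,6)],138)"
```

```text
-0.3 4.6 17.6 -0.003 138;-0.3 4.6 17.6 -0.003 138;-0.3 4.6 17.6 -0.003 138;-0.3 4.5 17.6 -0.003 138;-0.3 4.5 17.6 -0.003 138;-0.3 4.5 17.6 -0.003 138
```

Request:
{"fn": "arm_command", "kwargs": {"series": "-0.3 4.6 17.6 -0.003 138;-0.3 4.6 17.6 -0.003 138;-0.3 4.6 17.6 -0.003 138;-0.3 4.5 17.6 -0.003 138;-0.3 4.5 17.6 -0.003 138;-0.3 4.5 17.6 -0.003 138;0 0 0 0 138;0 0 0 0 138", "squeeze": 20}}

```text
time_s: 3.2
tool_pos: [0.5721, 0.0666, 0.1244]
tool_rot: [-179.9, 0.1, 77.5]
force: [-0.2, -0.1, -0.2]
grip_width: 0.0435
grasp_force: 0.0
```

Request:
{"fn": "arm_command", "kwargs": {"series": "1 0 15 0 138;1 0 15 0 138;1 0 15 0 138;0 0 13 0 138;0 0 0 0 138;0 0 0 0 138;0 0 0 0 220;0 0 0 0 230;0 0 0 0 230;0 0 0 0 230;0 0 0 0 230", "squeeze": 20}}

```text
time_s: 4.12
tool_pos: [0.5736, 0.0722, 0.0678]
tool_rot: [180.0, 0.0, 77.7]
force: [-2.5, -0.1, 2.1]
grip_width: 0.0148
grasp_force: 1.7
```

```bash
python3 -c "
from h import *
H=np.array([.6021,.2025]);c,s=np.cos(np.radians(-12.2)),np.sin(np.radians(-12.2));M=np.array([[c,-s],[s,c]])
P=[]
for i in range(1,31):
  q=1.57*i/30; p=H+.135*M@[-np.sin(q),-np.cos(q)]; P.append((p[0],p[1],.0675,77.7-np.degrees(q)*.72,1))
q=0;p=H+.135*M@[0,-1];print(p,P[-1])
plan([p[0],p[1],.0675],77.7,P,255)"
```

```text
[0.57357115 0.07054885] (np.float64(0.4701261778255769), np.float64(0.23092376225403258), 0.0675, np.float64(12.932850838411753), 1)
0.2 -7.1 -0.0 0.038 255;0.3 -7.1 -0.0 0.038 255;0.4 -7.1 -0.0 0.038 255;0.5 -7.0 -0.0 0.038 255;0.6 -7.0 -0.0 0.038 255;0.7 -7.0 -0.0 0.038 255;0.8 -7.0 -0.0 0.038 255;0.9 -7.0 -0.0 0.038 255;1.0 -7.0 -0.0 0.038 255;1.1 -7.0 -0.0 0.038 255;1.2 -7.0 -0.0 0.038 255;1.3 -6.9 -0.0 0.038 255;1.4 -6.9 -0.0 0.038 255;1.5 -6.9 -0.0 0.038 255;1.6 -6.9 -0.0 0.038 255;1.7 -6.9 -0.0 0.038 255;1.8 -6.8 -0.0 0.038 255;1.9 -6.8 -0.0 0.038 255;2.0 -6.8 -0.0 0.038 255;2.1 -6.7 -0.0 0.038 255 

2.2 -6.7 -0.0 0.038 255;2.3 -6.7 -0.0 0.038 255;2.4 -6.6 -0.0 0.038 255;2.5 -6.6 -0.0 0.038 255;2.6 -6.6 -0.0 0.038 255;2.7 -6.5 -0.0 0.038 255;2.8 -6.5 -0.0 0.038 255;2.9 -6.5 -0.0 0.038 255;3.0 -6.4 -0.0 0.038 255;3.1 -6.4 -0.0 0.038 255
```

Request:
{"fn": "arm_command", "kwargs": {"series": "0 0 0 0 255;0 0 0 0 255;0.2 -7.1 0 0.038 255;0.3 -7.1 0 0.038 255;0.4 -7.1 0 0.038 255;0.5 -7 0 0.038 255;0.6 -7 0 0.038 255;0.7 -7 0 0.038 255;0.8 -7 0 0.038 255;0.9 -7 0 0.038 255;1 -7 0 0.038 255;1.1 -7 0 0.038 255;1.2 -7 0 0.038 255;1.3 -6.9 0 0.038 255;1.4 -6.9 0 0.038 255;1.5 -6.9 0 0.038 255;1.6 -6.9 0 0.038 255;1.7 -6.9 0 0.038 255", "squeeze": 35}}

```text
time_s: 5.62
tool_pos: [0.486, 0.1331, 0.0676]
tool_rot: [179.7, 0.2, 42.5]
force: [0.1, -8.5, 3.4]
grip_width: 0.0131
grasp_force: 35.0
```

Request:
{"fn": "arm_command", "kwargs": {"series": "1.8 -6.8 0 0.038 255;1.9 -6.8 0 0.038 255;2 -6.8 0 0.038 255;2.1 -6.7 0 0.038 255;2.2 -6.7 0 0.038 255;2.3 -6.7 0 0.038 255;2.4 -6.6 0 0.038 255;2.5 -6.6 0 0.038 255;2.6 -6.6 0 0.038 255;2.7 -6.5 0 0.038 255;2.8 -6.5 0 0.038 255;0 0 0 0 255"}}

```text
time_s: 6.62
tool_pos: [0.4676, 0.2088, 0.0674]
tool_rot: [179.7, 0.2, 18.7]
force: [-3.4, -4.6, 6.1]
grip_width: 0.0132
grasp_force: 35.0
```

Request:
{"fn": "arm_command", "kwargs": {"series": "2.9 -6.5 0 0.038 255;3 -6.4 0 0.038 255;3.1 -6.4 0 0.038 255;1 -2 0 0 255;0 0 0 0 255;0 0 0 0 255;0 0 0 0 255;0 0 0 0 255;0 0 0 0 255;0 0 0 0 255;0 0 0 0 255"}}

```text
time_s: 7.53
tool_pos: [0.4699, 0.2288, 0.0672]
tool_rot: [179.5, 0.4, 12.2]
force: [-8.4, -13.4, 13.7]
grip_width: 0.0128
grasp_force: 35.0
```

Request:
{"fn": "arm_command", "kwargs": {"series": "0 0 0 0 255;0 0 0 0 255;0 0 0 0 255;-0.5 2 0 0 255;-0.5 2 0 0 255;-0.5 2 0 0 255;-0.5 2 0 0 255;-0.5 2 0 0 255;-0.5 2 0 0 255;-0.5 2 0 0 255;-0.5 2 0 0 255;0 0 0 0 255"}}

```text
time_s: 8.53
tool_pos: [0.4681, 0.2168, 0.0673]
tool_rot: [179.8, 0.4, 12.4]
force: [-9.1, -4.3, 10.3]
grip_width: 0.0124
grasp_force: 35.0
```

Request:
{"fn": "arm_command", "kwargs": {"series": "-0.3 1.5 0 0 255;-0.3 1.5 0 0 255;-0.3 1.5 0 0 255;0 0 0 0 255;0 0 0 0 255"}}

```text
time_s: 8.95
tool_pos: [0.468, 0.214, 0.0673]
tool_rot: [179.9, 0.3, 12.5]
force: [-9.1, -1.4, 9.2]
grip_width: 0.0131
grasp_force: 35.0
```

Request:
{"fn": "arm_command", "kwargs": {"series": "0 0 0 0 185;0 0 0 0 185;0 0 0 0 185;0 0 0 0 185;0 0 0 0 185"}}

```text
time_s: 9.37
tool_pos: [0.4714, 0.2141, 0.0673]
tool_rot: [-180.0, -0.0, 12.3]
force: [0.5, -0.7, 0.5]
grip_width: 0.0236
grasp_force: 0.0
```

```bash
python3 - <<'E'
from h import *
o=telemetry.get_obs(); C=cal("side"); im=cams.read_camera("side"); s=cams.read_camera("scene")
a=cv2.resize(im[200:320,220:370],(400,320),interpolation=cv2.INTER_CUBIC);b=cv2.resize(s[170:270,115:240],(400,320),interpolation=cv2.INTER_CUBIC)
cv2.imwrite("pics/c3.png",np.hstack([a,b])); print(o['tool_pos'],o['force'],o['grip_width'],o['grasp_force'])
E
```

```text
[0.47143283 0.21409235 0.06728564] [ 0.54743894 -0.68676857  0.47805541] 0.02358712156659064 0.0
```

View pics/c3.png

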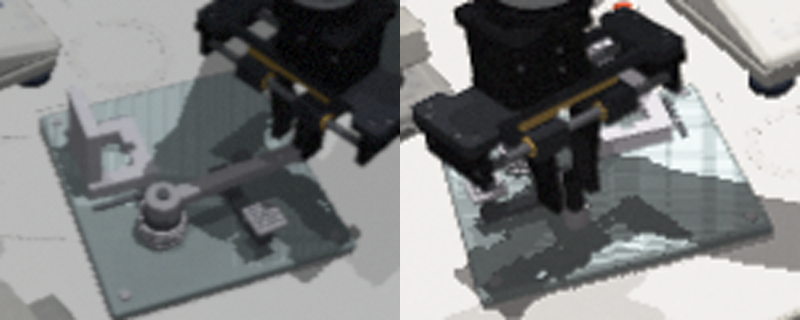

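The arm stays back with zero force on the hand and the fingers open around it. Next I raise the hand and look into the uncovered pocket.

```bash
python3 -c "
from h import *
plan([.4714,.2141,.0673],12.3,[(.4714,.2141,.18,12.3,5),(.585,.085,.215,78,11)],150)"
```

```text
0.0 0.0 -22.5 -0.000 150;0.0 0.0 -22.5 -0.000 150;0.0 0.0 -22.5 -0.000 150;0.0 0.0 -22.5 -0.000 150;0.0 0.0 -22.5 -0.000 150;7.6 13.7 -3.2 -0.104 150;6.1 14.4 -3.2 -0.104 150;4.6 14.9 -3.2 -0.104 150;3.0 15.3 -3.2 -0.104 150;1.4 15.6 -3.2 -0.104 150;-0.2 15.6 -3.2 -0.104 150;-1.8 15.5 -3.2 -0.104 150;-3.5 15.2 -3.2 -0.104 150;-5.0 14.8 -3.2 -0.104 150;-6.5 14.2 -3.2 -0.104 150;-8.0 13.4 -3.2 -0.104 150
```

Request:
{"fn": "arm_command", "kwargs": {"series": "0 0 -22.5 0 150;0 0 -22.5 0 150;0 0 -22.5 0 150;0 0 -22.5 0 150;0 0 -22.5 0 150;7.6 13.7 -3.2 -0.104 0;6.1 14.4 -3.2 -0.104 0;4.6 14.9 -3.2 -0.104 0;3 15.3 -3.2 -0.104 0;1.4 15.6 -3.2 -0.104 0;-0.2 15.6 -3.2 -0.104 0;-1.8 15.5 -3.2 -0.104 0;-3.5 15.2 -3.2 -0.104 0;-5 14.8 -3.2 -0.104 0;-6.5 14.2 -3.2 -0.104 0;-8 13.4 -3.2 -0.104 0;0 0 0 0 0;0 0 0 0 0;0 0 0 0 0"}}

```text
time_s: 11.05
tool_pos: [0.5839, 0.0862, 0.2147]
tool_rot: [-179.9, -0.0, 77.8]
force: [-0.2, 0.7, -0.4]
grip_width: 0.0869
grasp_force: 0.0
```

```bash
python3 - <<'E'
from h import *
o=telemetry.get_obs(); C=cal("wrist"); im=cams.read_camera("wrist"); cv2.imwrite("pics/w4r.png",im)
import pickle; pickle.dump(C,open("w4.pkl","wb"))
print(o['tool_pos'],o['tool_rot']); u=proj(C,[.600,.114,.03]); print(u)
x0,y0=int(u[0]-70),int(u[1]-52); print(x0,y0)
c=np.clip(im[y0:y0+105,x0:x0+140].astype(float)*1.4,0,255).astype(np.uint8)
cv2.imwrite("pics/w4.png",cv2.resize(c,(800,600),interpolation=cv2.INTER_CUBIC))
E
```

```text
[0.58385295 0.08621519 0.21468417] [-1.79939675e+02 -2.41993099e-02  7.78173126e+01]
[263.62933583 146.41796252]
193 94
```

View pics/w4.png

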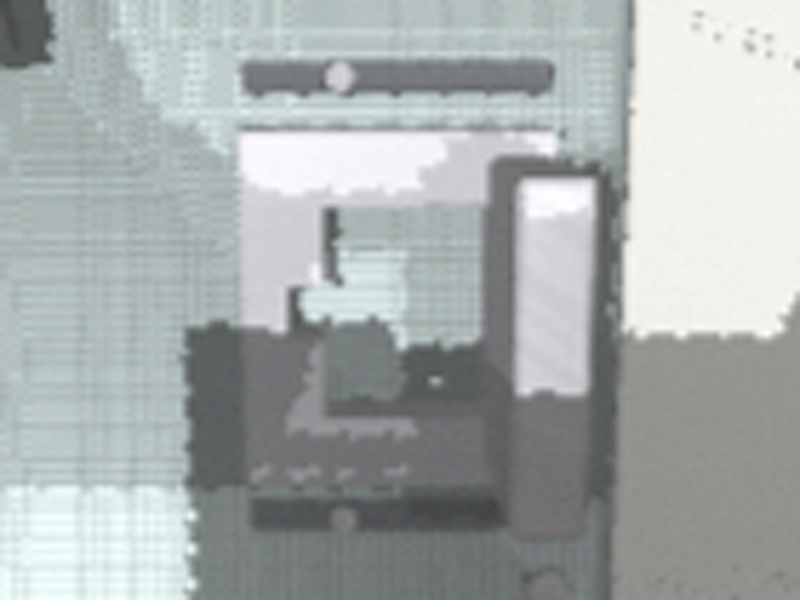

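The crop shows the open pocket. Its left edge is at x≈325, its +y edge at y≈205, its -y edge at y≈415, and the key slot runs y≈285–340. The pocket centre is therefore near crop (406,311).

```bash
python3 - <<'E'
from h import *
import pickle; C=pickle.load(open("w4.pkl","rb"))
k=40/7
g=lambda x,y,z=.03: plane(C,193+x/k,94+y/k,z)
M=lambda a:np.array([[np.cos(a),-np.sin(a)],[np.sin(a),np.cos(a)]])
print("centre",g(406,311), "angle from outer left edge",[g(240,130),g(247,488)])
d=g(240,130)-g(247,488);print(np.degrees(np.arctan2(d[1],d[0]))-90)
d=g(598,180,.092)-g(585,535,.092);print('anvil',np.degrees(np.arctan2(d[1],d[0]))-90,np.linalg.norm(d))
d=g(325,205)-g(325,415);print(np.linalg.norm(d))
d=g(245,93,.02)-g(550,93,.02);print('rail',np.degrees(np.arctan2(d[1],d[0])))
a=(g(598,180,.092)+g(585,535,.092))/2;print(a)
plan([.5839,.0862,.2147],77.8,[(.53,-.12,.21,81,7),(.452,-.331,.21,85,7),(.452,-.331,.13,85,4)],0)
E
```

```text
centre [0.60000743 0.11161876 0.03      ] angle from outer left edge [array([0.57517663, 0.15348869, 0.03      ]), array([0.55994641, 0.08232666, 0.03      ])]
-12.080292074675384
anvil -11.953222497995284 0.060256556014267736
0.042677816865719934
rail 167.84895034691388
[0.62878059 0.10555896 0.092     ]
-30.4 -1.3 0.7 -0.008 0;-30.4 -1.5 0.7 -0.008 0;-30.4 -1.8 0.7 -0.008 0;-30.4 -2.0 0.7 -0.008 0;-30.4 -2.3 0.7 -0.008 0;-30.3 -2.5 0.7 -0.008 0;-30.3 -2.8 0.7 -0.008 0;-31.5 -6.3 -0.0 -0.010 0;-31.5 -6.6 -0.0 -0.010 0;-31.4 -6.9 -0.0 -0.010 0;-31.3 -7.2 -0.0 -0.010 0;-31.2 -7.5 -0.0 -0.010 0;-31.2 -7.9 -0.0 -0.010 0;-31.1 -8.2 -0.0 -0.010 0;0.0 0.0 20.0 -0.000 0;0.0 0.0 20.0 -0.000 0;0.0 0.0 20.0 -0.000 0;0.0 0.0 20.0 -0.000 0
```

Request:
{"fn": "arm_command", "kwargs": {"series": "-30.4 -1.3 0.7 -0.008 0;-30.4 -1.5 0.7 -0.008 0;-30.4 -1.8 0.7 -0.008 0;-30.4 -2 0.7 -0.008 0;-30.4 -2.3 0.7 -0.008 0;-30.3 -2.5 0.7 -0.008 0;-30.3 -2.8 0.7 -0.008 0;-31.5 -6.3 0 -0.01 0;-31.5 -6.6 0 -0.01 0;-31.4 -6.9 0 -0.01 0;-31.3 -7.2 0 -0.01 0;-31.2 -7.5 0 -0.01 0;-31.2 -7.9 0 -0.01 0;-31.1 -8.2 0 -0.01 0;0 0 20 0 0;0 0 20 0 0;0 0 20 0 0;0 0 20 0 0;0 0 0 0 0;0 0 0 0 0"}}

```text
time_s: 12.77
tool_pos: [0.4532, -0.3309, 0.1295]
tool_rot: [-179.9, -0.1, 85.2]
force: [1.4, 0.3, 0.5]
grip_width: 0.0869
grasp_force: 0.0
```

Request:
{"fn": "arm_command", "kwargs": {"series": "0 0 20 0 0;0 0 20 0 0;0 0 20 0 0;0 0 18 0 0;0 0 9.5 0 0;0 0 0 0 0;0 0 0 0 120;0 0 0 0 120;0 0 0 0 140;0 0 0 0 160;0 0 0 0 180;0 0 0 0 220;0 0 0 0 255;0 0 0 0 255", "squeeze": 20}}

```text
time_s: 13.93
tool_pos: [0.4536, -0.3324, 0.0427]
tool_rot: [180.0, 0.0, 85.1]
force: [-0.4, -0.4, -0.5]
grip_width: 0.0418
grasp_force: 0.0
```

Request:
{"fn": "arm_command", "kwargs": {"series": "0 0 0 0 255;0 0 0 0 255;0 0 0 0 255;0 0 0 0 255;0 0 0 0 255;0 0 0 0 255", "squeeze": 25}}

```text
time_s: 14.43
tool_pos: [0.4534, -0.3324, 0.0426]
tool_rot: [-180.0, 0.0, 85.1]
force: [-0.7, -0.3, -0.3]
grip_width: 0.0302
grasp_force: 24.8
```

```bash
python3 - <<'E'
from h import *
s=cal("scene")
for p in ((230,193),(287,165),(297,183),(308,180)): print(p,plane(s,*p,0.02))
plan([.4534,-.3324,.0427],85.1,[(.4534,-.3324,.147,85.1,6),(.46,-.13,.147,78,8),(.46,-.13,.06,78,4)],255)
E
```

```text
(230, 193) [ 0.59669545 -0.03107372  0.02      ]
(287, 165) [ 0.63478021 -0.26451769  0.02      ]
(297, 183) [ 0.53069554 -0.2243607   0.02      ]
(308, 180) [ 0.52555188 -0.26221226  0.02      ]
0.0 0.0 -17.4 -0.000 255;0.0 0.0 -17.4 -0.000 255;0.0 0.0 -17.4 -0.000 255;0.0 0.0 -17.4 -0.000 255;0.0 0.0 -17.4 -0.000 255;0.0 0.0 -17.4 -0.000 255;25.3 -1.3 -0.0 0.015 255;25.3 -1.7 -0.0 0.015 255;25.2 -2.1 -0.0 0.015 255;25.2 -2.5 -0.0 0.015 255;25.1 -2.9 -0.0 0.015 255;25.1 -3.3 -0.0 0.015 255;25.0 -3.7 -0.0 0.015 255;25.0 -4.1 -0.0 0.015 255;0.0 0.0 21.8 -0.000 255;0.0 0.0 21.8 -0.000 255;0.0 0.0 21.8 -0.000 255;0.0 0.0 21.8 -0.000 255
```

Request:
{"fn": "arm_command", "kwargs": {"series": "0 0 -17.4 0 255;0 0 -17.4 0 255;0 0 -17.4 0 255;0 0 -17.4 0 255;0 0 -17.4 0 255;0 0 -17.4 0 255;25.3 -1.3 0 0.015 255;25.3 -1.7 0 0.015 255;25.2 -2.1 0 0.015 255;25.2 -2.5 0 0.015 255;25.1 -2.9 0 0.015 255;25.1 -3.3 0 0.015 255;25 -3.7 0 0.015 255;25 -4.1 0 0.015 255;0 0 21.8 0 255;0 0 21.8 0 255;0 0 21.8 0 255;0 0 19 0 255;0 0 0 0 255;0 0 0 0 255"}}

```text
time_s: 16.1
tool_pos: [0.4588, -0.1295, 0.0619]
tool_rot: [-179.9, -0.0, 78.3]
force: [0.3, -0.1, -0.8]
grip_width: 0.0301
grasp_force: 24.8
```

Request:
{"fn": "arm_command", "kwargs": {"series": "0 0 6 0 255;0 0 6 0 255;0 0 5 0 255;0 0 3 0 255;0 0 1.5 0 255;0 0 1 0 255;0 0 1 0 255;0 0 0 0 255"}}

```text
time_s: 16.77
tool_pos: [0.4598, -0.13, 0.0391]
tool_rot: [180.0, 0.0, 78.3]
force: [-0.3, 0.7, -1.5]
grip_width: 0.03
grasp_force: 24.8
```

Request:
{"fn": "arm_command", "kwargs": {"series": "0 0 0.5 0 255;0 0 0.5 0 255;0 0 0.5 0 255;0 0 0 0 255"}}

```text
time_s: 17.1
tool_pos: [0.46, -0.1301, 0.0384]
tool_rot: [180.0, 0.0, 78.3]
force: [-1.1, -0.5, 4.9]
grip_width: 0.0299
grasp_force: 24.8
```

Request:
{"fn": "arm_command", "kwargs": {"series": "0 0 -0.5 0 100;0 0 0 0 60;0 0 0 0 0;0 0 0 0 0;0 0 -15 0 0;0 0 -25 0 0;0 0 -25 0 0;0 0 0 -0.121 0;0 0 0 -0.121 0;0 0 0 -0.121 0;0 0 0 -0.121 0;0 0 0 -0.121 0;0 0 0 -0.121 0;0 0 0 -0.121 0;0 0 0 -0.121 0;0 0 0 -0.121 0;0 0 0 -0.121 0;0 0 0 -0.121 0;0 0 0 -0.121 0;0 0 0 -0.119 0"}}

```text
time_s: 18.77
tool_pos: [0.4598, -0.13, 0.1031]
tool_rot: [-180.0, 0.0, 168.6]
force: [-0.1, -0.1, -0.7]
grip_width: 0.0872
grasp_force: 0.0
```

```bash
python3 - <<'E'
from h import *
o=telemetry.get_obs(); C=cal("wrist"); im=cams.read_camera("wrist")
print(o['tool_pos'],o['tool_rot'],o['grip_width'],proj(C,[.46,-.13,.07]))
c=np.clip(im.astype(float)*1.5,0,255).astype(np.uint8)
cv2.imwrite("pics/w5.png",cv2.resize(c,(640,480),interpolation=cv2.INTER_CUBIC))
E
```

```text
[ 0.45976422 -0.1300019   0.10306834] [-1.79994583e+02  4.53271949e-03  1.68611718e+02] 0.0871669911256499 [255.56697326 220.83023872]
```

View pics/w5.png

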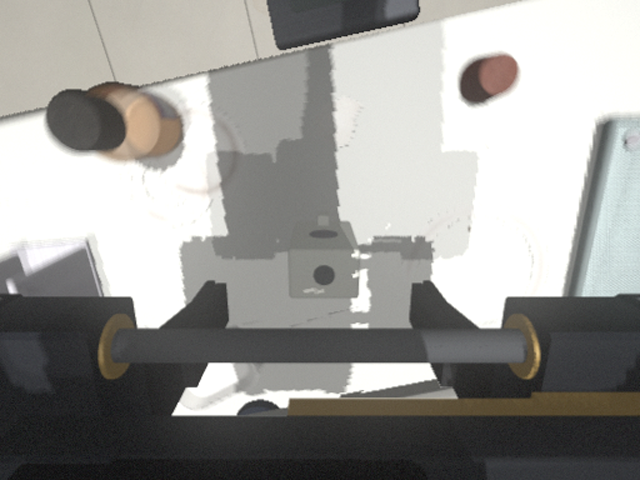

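Block stands upright at (323,270), centred and square between the fingers with the rib towards the robot. Bung, bottle and holder are undisturbed. Next I grip it by its y faces.

Request:
{"fn": "arm_command", "kwargs": {"series": "0 0 20 0 0;0 0 20 0 0;0 0 15 0 0;0 0 8 0 0;0 0 0 0 0;0 0 0 0 110;0 0 0 0 130;0 0 0 0 150;0 0 0 0 180;0 0 0 0 255;0 0 0 0 255;0 0 0 0 255;0 0 0 0 255", "squeeze": 30}}

```text
time_s: 19.9
tool_pos: [0.4599, -0.1298, 0.0403]
tool_rot: [180.0, 0.0, 168.3]
force: [-0.2, 0.9, 0.7]
grip_width: 0.0416
grasp_force: 0.6
```

```bash
python3 - <<'E'
from h import *
plan([.4599,-.1298,.0403],168.3,[(.4599,-.1298,.165,168.3,6),(.601,.112,.165,167.9,11)],255)
E
```

```text
0.0 0.0 -20.8 -0.000 255;0.0 0.0 -20.8 -0.000 255;0.0 0.0 -20.8 -0.000 255;0.0 0.0 -20.8 -0.000 255;0.0 0.0 -20.8 -0.000 255;0.0 0.0 -20.8 -0.000 255;-8.1 24.1 -0.0 0.001 255;-8.1 24.1 -0.0 0.001 255;-8.1 24.1 -0.0 0.001 255;-8.1 24.1 -0.0 0.001 255;-8.0 24.1 -0.0 0.001 255;-8.0 24.2 -0.0 0.001 255;-8.0 24.2 -0.0 0.001 255;-8.0 24.2 -0.0 0.001 255;-8.0 24.2 -0.0 0.001 255;-8.0 24.2 -0.0 0.001 255;-7.9 24.2 -0.0 0.001 255
```

Request:
{"fn": "arm_command", "kwargs": {"series": "0 0 0 0 255;0 0 0 0 255;0 0 0 0 255;0 0 0 0 255"}}

```text
time_s: 20.23
tool_pos: [0.4599, -0.1297, 0.0403]
tool_rot: [180.0, 0.0, 168.3]
force: [-1.1, 2.7, 1.8]
grip_width: 0.0398
grasp_force: 30.0
```

Request:
{"fn": "arm_command", "kwargs": {"series": "0 0 -20.8 0 255;0 0 -20.8 0 255;0 0 -20.8 0 255;0 0 -20.8 0 255;0 0 -20.8 0 255;0 0 -20.8 0 255;-8.1 24.1 0 0.001 255;-8.1 24.1 0 0.001 255;-8.1 24.1 0 0.001 255;-8.1 24.1 0 0.001 255;-8 24.1 0 0.001 255;-8 24.2 0 0.001 255;-8 24.2 0 0.001 255;-8 24.2 0 0.001 255;-8 24.2 0 0.001 255;-8 24.2 0 0.001 255;-7.9 24.2 0 0 255;0 0 0 0 255;0 0 0 0 255"}}

```text
time_s: 21.82
tool_pos: [0.601, 0.113, 0.1639]
tool_rot: [180.0, -0.1, 167.9]
force: [-1.1, -0.3, -1.4]
grip_width: 0.0398
grasp_force: 30.0
```

Request:
{"fn": "arm_command", "kwargs": {"series": "1 -1 15 0 255;0 0 20 0 255;0 0 20 0 255;0 0 15 0 255;0 0 10 0 255;0 0 6 0 255;0 0 3 0 255;0 0 0 0 255;0 0 0 0 255"}}

```text
time_s: 22.57
tool_pos: [0.6005, 0.1105, 0.0763]
tool_rot: [-180.0, 0.0, 167.7]
force: [-0.7, -0.2, -1.7]
grip_width: 0.0397
grasp_force: 30.0
```

Request:
{"fn": "arm_command", "kwargs": {"series": "0.3 1 2 -0.003 255;0 0 2 0 255;0 0 1.5 0 255;0 0 1.5 0 255;0 0 1 0 255;0 0 1 0 255;0 0 0 0 255"}}

```text
time_s: 23.15
tool_pos: [0.6001, 0.1117, 0.0667]
tool_rot: [-180.0, -0.0, 167.9]
force: [-0.4, -0.1, -2.9]
grip_width: 0.0395
grasp_force: 30.0
```

Request:
{"fn": "arm_command", "kwargs": {"series": "0 0 2 0 255;0 0 2 0 255;0 0 2 0 255;0 0 2 0 255;0 0 1.5 0 255;0 0 1 0 255;0 0 1 0 255;0 0 0.5 0 255;0 0 0 0 255"}}

```text
time_s: 23.9
tool_pos: [0.6002, 0.1118, 0.0548]
tool_rot: [-180.0, -0.0, 167.9]
force: [-0.3, -1.0, -1.5]
grip_width: 0.0396
grasp_force: 30.0
```

Request:
{"fn": "arm_command", "kwargs": {"series": "0 0 0.5 0 255;0 0 0.5 0 255;0 0 0.5 0 255;0 0 0.5 0 255;0 0 0 0 255;0 0 0 0 255"}}

```text
time_s: 24.4
tool_pos: [0.6002, 0.1117, 0.0529]
tool_rot: [-180.0, -0.0, 167.9]
force: [0.6, 0.9, -1.7]
grip_width: 0.0398
grasp_force: 30.0
```

Request:
{"fn": "arm_command", "kwargs": {"series": "0 0 0.5 0 255;0 0 0.5 0 255;0 0 0.5 0 255;0 0 0 0 255;0 0 0 0 255"}}

```text
time_s: 24.82
tool_pos: [0.6001, 0.1118, 0.0513]
tool_rot: [-180.0, -0.0, 167.9]
force: [0.6, 0.5, -1.3]
grip_width: 0.04
grasp_force: 30.0
```

Request:
{"fn": "arm_command", "kwargs": {"series": "0 0 0.5 0 255;0 0 0.5 0 255;0 0 0.5 0 255;0 0 0.5 0 255;0 0 0 0 255;0 0 0 0 255"}}

```text
time_s: 25.32
tool_pos: [0.6001, 0.1118, 0.0494]
tool_rot: [-180.0, -0.0, 167.9]
force: [0.1, -0.5, -2.0]
grip_width: 0.0396
grasp_force: 30.0
```

```bash
python3 - <<'E'
from h import *
w=cams.read_camera("wrist");C=cal("wrist");d=cams.read_camera("side");s=cams.read_camera("scene")
cv2.imwrite("pics/w6r.png",w);cv2.imwrite("pics/d6r.png",d);cv2.imwrite("pics/s6r.png",s)
u=proj(cal("side"),[.60,.112,.05]);v=proj(cal("scene"),[.60,.112,.05]);print(u,v,proj(C,[.6,.112,.084]),proj(C,[.57,.118,.03]))
cr=lambda im,u,a,b,W,H:cv2.resize(im[max(0,int(u[1]-b)):int(u[1]+b),int(u[0]-a):int(u[0]+a)],(W,H),interpolation=cv2.INTER_CUBIC)
top=np.hstack([cr(d,u,48,36,400,300),cr(s,v,40,30,400,300)])
br=np.clip(w[100:292,128:384].astype(float)*1.8,0,255).astype(np.uint8)
bot=np.hstack([cv2.resize(br,(400,300)),cv2.resize(np.clip(w[170:266,190:318].astype(float)*2.2,0,255).astype(np.uint8),(400,300))])
cv2.imwrite("pics/c6.png",np.vstack([top,bot]))
o=telemetry.get_obs();print(o['force'],o['wrist_torque'],o['tool_pos'])
E
```

```text
[261.41897708 250.94351955] [183.6600104  199.42602404] [256.15294588 272.22637434] [255.2520986  183.06203477]
[-0.90136993  0.47783446 -0.44344194] [ 0.08782694 -0.17099761 -0.01503393] [0.60020451 0.11174698 0.04943864]
```

View pics/c6.png

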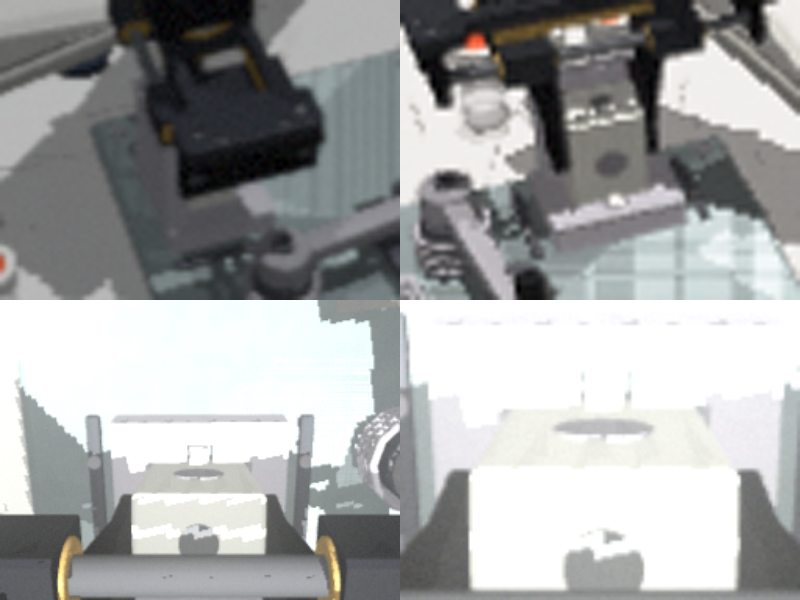

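The block is upright inside the socket with its rib in the slot, and the anvil is behind it. I'll estimate its top height from image rows.

```bash
python3 - <<'E'
from h import *
C=cal("wrist");o=telemetry.get_obs()
T=R.from_euler('xyz',o['tool_rot'],degrees=True).as_matrix()
for z in (.074,.079,.084,.089):
    r=[]
    for y in (-.02,.02):
        p=o['tool_pos']+T@[.015,y,0]; p[2]=z; r.append(proj(C,p).round(1))
    print(z,r,"observed L/R cols",190+70/3.125,190+338/3.125,"row",170+167/3.125)
E
```

```text
0.074 [array([216. , 235.6]), array([295.4, 235.7])] observed L/R cols 212.4 298.15999999999997 row 223.44
0.079 [array([214.8, 239.9]), array([296.7, 240. ])] observed L/R cols 212.4 298.15999999999997 row 223.44
0.084 [array([213.4, 244.6]), array([298.1, 244.6])] observed L/R cols 212.4 298.15999999999997 row 223.44
0.089 [array([211.9, 249.5]), array([299.6, 249.6])] observed L/R cols 212.4 298.15999999999997 row 223.44
```

```bash
python3 - <<'E'
from h import *
C=cal("wrist");o=telemetry.get_obs()
T=R.from_euler('xyz',o['tool_rot'],degrees=True).as_matrix()
for x,z in ((.015,.03),(.0325,.03),(.015,.084),(.0,.084)):
    p=o['tool_pos']+T@[x,0,0]; p[2]=z; print(x,z,proj(C,p).round(1))
w=cv2.imread("pics/w6r.png"); g=cv2.cvtColor(w,cv2.COLOR_BGR2GRAY).astype(int)
for c in (228,240,270,285): print(c,[(r,g[r,c]) for r in range(165,266,3)])
E
```

```text
0.015 0.03 [255.6 206.8]
0.0325 0.03 [255.6 180.5]
0.015 0.084 [255.7 244.6]
0.0 0.084 [255.7 272.6]
228 [(165, np.int64(149)), (168, np.int64(149)), (171, np.int64(148)), (174, np.int64(116)), (177, np.int64(115)), (180, np.int64(198)), (183, np.int64(198)), (186, np.int64(198)), (189, np.int64(196)), (192, np.int64(198)), (195, np.int64(195)), (198, np.int64(195)), (201, np.int64(195)), (204, np.int64(131)), (207, np.int64(110)), (210, np.int64(112)), (213, np.int64(111)), (216, np.int64(111)), (219, np.int64(112)), (222, np.int64(108)), (225, np.int64(209)), (228, np.int64(170)), (231, np.int64(131)), (234, np.int64(131)), (237, np.int64(130)), (240, np.int64(129)), (243, np.int64(129)), (246, np.int64(232)), (249, np.int64(170)), (252, np.int64(127)), (255, np.int64(128)), (258, np.int64(127)), (261, np.int64(126)), (264, np.int64(65))]
240 [(165, np.int64(146)), (168, np.int64(147)), (171, np.int64(146)), (174, np.int64(115)), (177, np.int64(115)), (180, np.int64(197)), (183, np.int64(199)), (186, np.int64(198)), (189, np.int64(197)), (192, np.int64(196)), (195, np.int64(196)), 
[... 1305 characters left out ...]
171, np.int64(149)), (174, np.int64(115)), (177, np.int64(115)), (180, np.int64(197)), (183, np.int64(197)), (186, np.int64(198)), (189, np.int64(197)), (192, np.int64(197)), (195, np.int64(196)), (198, np.int64(195)), (201, np.int64(194)), (204, np.int64(91)), (207, np.int64(110)), (210, np.int64(112)), (213, np.int64(109)), (216, np.int64(109)), (219, np.int64(108)), (222, np.int64(107)), (225, np.int64(190)), (228, np.int64(168)), (231, np.int64(130)), (234, np.int64(130)), (237, np.int64(131)), (240, np.int64(130)), (243, np.int64(130)), (246, np.int64(231)), (249, np.int64(231)), (252, np.int64(231)), (255, np.int64(128)), (258, np.int64(128)), (261, np.int64(128)), (264, np.int64(65))]
```

The top front edge works out about 8 mm further towards the robot than the foot, so the block is leaning about 8° on its front lower edge, held that way by the pads. Opening the fingers should let it rock back upright, well short of tipping over.

Request:
{"fn": "arm_command", "kwargs": {"series": "0 0 0 0 115;0 0 0 0 110;0 0 0 0 105;0 0 0 0 105;0 0 0 0 105;0 0 0 0 105"}}

```text
time_s: 25.97
tool_pos: [0.6003, 0.1118, 0.0495]
tool_rot: [-180.0, 0.0, 167.9]
force: [0.2, 0.4, -0.3]
grip_width: 0.0507
grasp_force: 0.0
```

```bash
cat >> h.py <<'E'
def edges(col,tag):
    w=cams.read_camera("wrist"); cv2.imwrite(f"pics/{tag}.png",w); g=cv2.cvtColor(w,cv2.COLOR_BGR2GRAY).astype(int)
    d=np.diff(g[150:264,col]); return [(150+i,g[150+i,col],g[151+i,col]) for i in range(len(d)) if abs(d[i])>25]
E
python3 - <<'E'
from h import *
o=telemetry.get_obs();print(o['tool_pos'],o['force'],o['grip_width'])
C=cal("wrist")
T=R.from_euler('xyz',o['tool_rot'],degrees=True).as_matrix()
for x,z in ((.015,.03),(.015,.084)):
    p=o['tool_pos']+T@[x,0,0]; p[2]=z; print(x,z,proj(C,p).round(1))
w=cams.read_camera("wrist"); cv2.imwrite("pics/w7r.png",w); g=cv2.cvtColor(w,cv2.COLOR_BGR2GRAY).astype(int)
for c in (228,240,270,285):
    d=np.diff(g[165:266,c]); print(c,[(165+i,int(g[165+i,c]),int(g[166+i,c])) for i in range(len(d)) if abs(d[i])>15])
for r in (215,225,235,245,255):
    d=np.diff(g[r,195:315]); print('row',r,[(195+i,int(d[i])) for i in range(len(d)) if abs(d[i])>25])
E
```

```text
[0.60027719 0.11177902 0.04954441] [ 0.23384473  0.35040506 -0.32258393] 0.050692002745587376
0.015 0.03 [255.6 206.7]
0.015 0.084 [255.7 244.5]
228 [(171, 187, 170), (172, 170, 129), (173, 129, 109), (177, 107, 134), (178, 134, 171), (202, 176, 154), (203, 154, 126), (244, 122, 152), (245, 152, 131), (246, 131, 114), (261, 112, 89), (262, 89, 61)]
240 [(172, 170, 128), (173, 128, 109), (177, 109, 134), (178, 134, 171), (202, 176, 156), (203, 156, 126), (244, 123, 149), (245, 149, 185), (246, 185, 201), (247, 201, 145), (248, 145, 111), (261, 111, 89), (262, 89, 61)]
270 [(169, 163, 141), (172, 144, 121), (177, 107, 150), (178, 150, 177), (202, 175, 149), (203, 149, 124), (244, 125, 149), (245, 149, 181), (249, 210, 149), (250, 149, 113), (261, 110, 89), (262, 89, 60)]
285 [(172, 146, 120), (177, 107, 149), (178, 149, 175), (202, 175, 142), (203, 142, 114), (204, 114, 92), (244, 128, 151), (245, 151, 178), (249, 208, 171), (250, 171, 124), (261, 111, 89), (262, 89, 62)]
row 215 []
row 225 [(202, 33)]
row 235 [(211, 39), (297, -28)]
row 245 [(215, 26), (251, 28), (295, -26), (297, -26)]
row 255 [(212, 32), (296, -29)]
```

The front top edge now sits at row 244.5, exactly where an upright, seated block should be. I'll lift off and confirm with a light touch on its top.

Request:
{"fn": "arm_command", "kwargs": {"series": "0 0 -10 0 105;0 0 -15 0 105;0 0 -20 0 105;0 0 -20 0 105;0 0 0 0 255;0 0 0 0 255;0 0 0 0 255;0 0 0 0 255;0 0 0 0 255;0 0 0 0 255;0 0 10 0 255;0 0 8 0 255;0 0 5 0 255;0 0 2 0 255;0 0 0 0 255", "squeeze": 10}}

```text
time_s: 27.27
tool_pos: [0.5994, 0.1116, 0.0882]
tool_rot: [-180.0, -0.1, 167.9]
force: [-0.3, 0.6, -0.4]
grip_width: 0.0007
grasp_force: 0.0
```

Request:
{"fn": "arm_command", "kwargs": {"series": "0 0 1 0 255;0 0 1 0 255;0 0 1 0 255;0 0 1 0 255;0 0 0.7 0 255;0 0 0.7 0 255;0 0 0 0 255"}}

```text
time_s: 27.85
tool_pos: [0.6003, 0.1118, 0.0845]
tool_rot: [-180.0, 0.0, 167.9]
force: [-0.9, -1.1, 3.3]
grip_width: 0.0008
grasp_force: 1.7
```

Contact at z=0.0845 confirms the block is fully home. Next is the trigger pad.

```bash
python3 - <<'E'
from h import *
plan([.6003,.1118,.083],167.9,[(.6003,.1118,.13,167.9,3),(.537,.2545,.13,167.9,8),(.537,.2545,.072,167.9,5)],255)
E
```

```text
0.0 0.0 -15.7 -0.000 255;0.0 0.0 -15.7 -0.000 255;0.0 0.0 -15.7 -0.000 255;11.5 15.8 -0.0 -0.000 255;11.5 15.8 -0.0 -0.000 255;11.5 15.8 -0.0 -0.000 255;11.5 15.8 -0.0 -0.000 255;11.5 15.8 -0.0 -0.000 255;11.5 15.8 -0.0 -0.000 255;11.5 15.8 -0.0 -0.000 255;11.5 15.8 -0.0 -0.000 255;0.0 0.0 11.6 -0.000 255;0.0 0.0 11.6 -0.000 255;0.0 0.0 11.6 -0.000 255;0.0 0.0 11.6 -0.000 255;0.0 0.0 11.6 -0.000 255
```

Request:
{"fn": "arm_command", "kwargs": {"series": "0 0 -15.7 0 255;0 0 -15.7 0 255;0 0 -15.7 0 255;11.5 15.8 0 0 255;11.5 15.8 0 0 255;11.5 15.8 0 0 255;11.5 15.8 0 0 255;11.5 15.8 0 0 255;11.5 15.8 0 0 255;11.5 15.8 0 0 255;11.5 15.8 0 0 255;0 0 11.6 0 255;0 0 11.6 0 255;0 0 11.6 0 255;0 0 10 0 255;0 0 0 0 255;0 0 0 0 255"}}

```text
time_s: 29.27
tool_pos: [0.5366, 0.2533, 0.085]
tool_rot: [-179.9, -0.1, 167.8]
force: [-0.6, 0.1, -0.5]
grip_width: 0.0006
grasp_force: 0.0
```

```bash
python3 - <<'E'
from h import *
o=telemetry.get_obs();print(o['tool_pos'],o['force'])
C=cal("wrist");w=cams.read_camera("wrist"); cv2.imwrite("pics/w8r.png",w)
d=cams.read_camera("side"); cv2.imwrite("pics/d8r.png",d); cv2.imwrite("pics/s8r.png",cams.read_camera("scene"))
u=proj(cal("side"),[.537,.2545,.056]);print(u,proj(C,[.537,.2545,.056]))
E
```

```text
[0.53660958 0.25332894 0.0849916 ] [-0.58096309  0.08198809 -0.47207231]
[318.61461585 280.11506757] [257.34528045 222.98886874]
```

Request:
{"fn": "arm_command", "kwargs": {"series": "0 0 10 0 255;0 0 8 0 255;0 0 5 0 255;0 0 2 0 255;0 0 1 0 255;0 0 1 0 255;0 0 0 0 255"}}

```text
time_s: 30.0
tool_pos: [0.5368, 0.2548, 0.0593]
tool_rot: [-180.0, 0.0, 167.9]
force: [-0.6, -0.4, -0.1]
grip_width: 0.0004
grasp_force: 0.0
```

Request:
{"fn": "arm_command", "kwargs": {"series": "0 0 1 0 255;0 0 1 0 255;0 0 1 0 255;0 0 1 0 255;0 0 1 0 255;0 0 1 0 255;0 0 0 0 255"}}

```text
time_s: 30.58
tool_pos: [0.5371, 0.2549, 0.0548]
tool_rot: [-180.0, 0.1, 167.9]
force: [-1.8, -1.7, 7.6]
grip_width: 0.0006
grasp_force: 3.8
```

Request:
{"fn": "arm_command", "kwargs": {"series": "0 0 1 0 255;0 0 1 0 255;0 0 1 0 255;0 0 1 0 255;0 0 1 0 255;0 0 1 0 255;0 0 1 0 255;0 0 0 0 255;0 0 0 0 255"}}

```text
time_s: 31.33
tool_pos: [0.5372, 0.255, 0.0467]
tool_rot: [180.0, 0.0, 167.9]
force: [-0.8, 0.1, 4.7]
grip_width: 0.0002
grasp_force: 2.5
```

Force fell from 7.6 to 4.7 N as the pad went past 5 mm, so the striker should have been released. I'll lift clear and check.

Request:
{"fn": "arm_command", "kwargs": {"series": "0 0 -5 0 255;0 0 -10 0 255;0 0 -20 0 255;0 0 -25 0 255;0 0 -25 0 255;0 0 -25 0 255;0 0 -20 0 255;20 0 -10 0 255;20 0 0 0 255;20 0 0 0 255;0 0 0 0 255;0 0 0 0 255"}}

```text
time_s: 32.33
tool_pos: [0.4775, 0.2675, 0.1869]
tool_rot: [-180.0, 0.1, 168.0]
force: [-0.1, 0.2, -0.7]
grip_width: 0.0007
grasp_force: 0.0
```

```bash
python3 - <<'E'
from h import *
o=telemetry.get_obs();print(o['time_s'],o['tool_pos'],o['force'])
H=np.array([.6021,.2025]);c,s=np.cos(np.radians(-12.2)),np.sin(np.radians(-12.2));M=np.array([[c,-s],[s,c]])
for n in("scene","side","wrist"):
    C=cal(n); w=cams.read_camera(n); cv2.imwrite(f"pics/f_{n}.png",w); g=cv2.cvtColor(w,cv2.COLOR_BGR2GRAY)
    for q in (0,.1,.2,.3,1.46):
        p=H+.135*M@[-np.sin(q),-np.cos(q)]; u=proj(C,[*p,.08]); x,y=map(int,u.round())
        ok=2<x<509 and 2<y<381
        print(n,q,u.round(1),g[y-2:y+3,x-2:x+3].min() if ok else None,g[y-2:y+3,x-2:x+3].mean().round() if ok else None)
    b=proj(C,[.6,.112,.084]); x,y=map(int,b); print('block top',b.round(),w[y-1:y+2,x-1:x+2].reshape(-1,3).mean(0).round() if 0<y<384 and 0<x<512 else None)
    # dark blobs near rig
    m=((g<60)*255).astype(np.uint8); k,l,st,ce=cv2.connectedComponentsWithStats(m)
    a=proj(C,[.56,.10,.08]); print([ (st[i,4],ce[i].round(1)) for i in range(1,k) if st[i,4]>10 and np.linalg.norm(ce[i]-a)<60])
E
```

```text
32.3333 [0.47748776 0.26751329 0.18689415] [-0.10966561  0.15616557 -0.72534116]
scene 0 [201.  189.8] 29 156.0
scene 0.1 [202.1 192.4] 16 66.0
scene 0.2 [202.7 195.1] 14 34.0
scene 0.3 [202.8 197.9] 14 30.0
scene 1.46 [167.4 228.2] 39 44.0
block top [182. 189.] [176. 177. 179.]
[(np.int32(46), array([202.7, 196.1])), (np.int32(40), array([230.4, 197. ])), (np.int32(33), array([152.5, 214.7])), (np.int32(204), array([156.6, 231.7]))]
side 0 [262.2 227.4] 181 182.0
side 0.1 [267.5 226.4] 112 164.0
side 0.2 [272.9 225.7] 9 61.0
side 0.3 [278.4 225.5] 174 179.0
side 1.46 [334.  249.6] 181 182.0
block top [261. 241.] [134. 133. 131.]
[(np.int32(74), array([309. , 204.1])), (np.int32(40), array([271.6, 226.5])), (np.int32(29), array([233.3, 229.6])), (np.int32(16), array([280.5, 272.5])), (np.int32(68), array([280.8, 282.8])), (np.int32(16), array([287. , 290.8]))]
wrist 0 [ 94.5 311.3] 140 171.0
wrist 0.1 [ 93.2 300.5] 53 154.0
wrist 0.2 [ 93.2 289.6] 39 53.0
wrist 0.3 [ 94.5 278.6] 75 78.0
wrist 1.46 [200.5 190.9] 79 85.0
block top [138. 327.] [37. 52. 62.]
[(np.int32(16), array([ 70.5, 264. ])), (np.int32(167), array([ 87.4, 294.8])), (np.int32(287), array([ 59.4, 302.7]))]
```

The handle appears at q≈0.2 in all three cameras, so the striker is resting against the block. The hand is clear.

```bash
python3 -c "
from cell import env
print(env.sign_off())"
```

```text
the job is handed in; nothing more can be done
None
```

I cocked the striker, seated the test block in the pocket, fired the rig once, and handed the job in at about 32 s; camera checks put the striker at q≈0.2 against the block. The block leaned about 8° while being seated, but stood upright once released (its top was at the seated height). I kept clear of the bung, bottle and beaker, but did not check their positions at the end.

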